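# Open the wide storage tin for refilling

### The arm

A 6-joint arm with a two-finger parallel gripper is mounted at the origin on the work surface. World frame = base frame: x ahead of the robot, y to its left, z up, the work surface at z = 0. Lengths are in m, angles in rad, forces in N, time in s.
With the tool pointing down it reaches from about 0.375 to 0.9 m from the base axis. Payload 3.1 kg.
Tool frame: the origin (TCP) lies midway between the tips of the shut fingers; the grasp point (between the pads) lies 19 mm behind it (manip.hold_point_z is the distance from the TCP to the grasp point, in m); z points along the fingers, y is the direction in which the jaws open and shut (so a half turn about z gives the same grasp; the last joint's range is limited). The gripper opens to 85 mm and grips with 20 to 120 N. Pads are 22 mm wide; open, the fingers measure 114 mm over their backs; the gripper's body (76 mm by 85 mm) begins 54 mm behind the grasp point. The pads swing forward as they close: fully open they stand 13 mm farther back than shut.
Start: joints at [0.981, 0.527, 1.433, -0, 1.181, -0.178], TCP at [0.25, 0.573, 0.231] pointing down, gripper open.
Joint ranges: [-3.08, 3.08], [-0.75, 2.2], [0.22, 2.44], [-1.43, 4.57], [0, 2.65], [-2.85, 2.85]. Speed limits (rad/s): [2.79, 2.79, 3.14, 3.14, 3.14, 3.14].

### API

Orientations are given as a unit quaternion [x, y, z, w].
In Python, from station import manip gives the robot as it stands.
- The arm moves only by the tool drive_tool, never from a script. Its argument "motion" is one flat list of numbers, 7 for each row, row after row: the shift along the tool's x, y, z in mm, then the turn, a rotation vector about the tool's x, y, z in degrees, then the finger opening in mm, from 0 to 85.4. A call has 1 to 8 rows; each row is the pose to reach, as a shift and turn from the pose measured when the call began, along the tool's axes at that moment; what a row does not reach only later rows make up. A row lasts 1/8 s, in which the tool goes at most 62.5 mm and 10.7 degrees, less where a joint would pass 70% of its speed; a pose out of reach is approached as far as the arm can. A call with a gripper value outside its range is refused whole. The fingers move at their own pace and stop on an object; "force" is the grip in N (left out, the last holds). Time passes only in rows, so rows that repeat a pose let the fingers close. It gives the time, the measured TCP pose, the force and the opening at its end, in the units of the state.
- manip.sense(): the state, without advancing time (a new reading comes with each control period).
- manip.snapshot(name): name is "side" or "top"; returns a dict with "color" (480x640x3 uint8, red, green, blue), "fx", "fy", "cx", "cy" (pixels), "view" (4x4, takes a point from world to camera coordinates). Camera axes: x right, y up, looking along -z (the intrinsics and any distortion apply to the point x, -y, -z); pixel columns grow to the right and rows downward; lengths in m; the calibration is good to about 2 mm. A picture is of the moment at which its call begins. There is no depth.
- manip.sign_off(): hands the job in, once; it reports no verdict.
The state is a dict: "t": time; "q": joint angles; "qd": joint speeds; "tau": joint torques, N m; "tcp_pos": TCP position; "tool_rot": TCP orientation; "force": force on the tool from outside, world axes, zero at the start; "ft_torque": the same for the moment, N m; "finger_gap": opening from 0.0 (shut) to 1.0 (fully open).
Only numpy, scipy, OpenCV 4.12 (cv2) and the standard library are available. Lean on these libraries where they do the work, as an engineer would, in place of code of your own. Each camera call takes 0.05 s, during which the arm holds its last target.

### The job

The wide storage tin on the pantry table is to be refilled: lift its loose lid off by the knob and set it down gently, not dropped, knob up and wholly on the round white trivet, then let go. Leave the tin itself standing where it is, open.

Things in the scene. Friction and masses are not known exactly. Their poses are not given: they have to be found in the camera images.
- wide_tin_lid_knob (a point): Centre of the upright dark wooden knob (26 mm diameter, 30 mm tall, z up) amid the wide tin's lid: 15 mm above the lid's upper face, 30 mm above the lid's lowest point. The lid is a loose metal disc, 124 mm across, 5 mm thick, about 0.1 kg, lying on the tin's rim; under it a plug 100 mm across reaches 10 mm into the mouth with 6 mm play all round, so it lifts straight off.
- wide_tin: The wide bare-metal round tin, 120 mm across, 110 mm tall, empty, about 0.4 kg, loose on the table. Widest of three lidded tins of one make in a row, in any order, 165 mm or more between centres; the other two are 84 mm across, 130 and 90 mm tall, at most 165 mm over their knobs, and are not needed. Origin: centre of its underside, z up.
- trivet_top (a point): Centre of the upper face of the round white ceramic trivet, a flat disc 190 mm across and 10 mm thick, fixed on the table to the robot's left (+y) of the tins. z up. With the lid lying flat on it the knob's centre is 30 mm above this point.
Mind the look-alikes: they are no part of the job. Leave any green look-alike of the part that bears wide_tin_lid_knob alone. Of the things that look like the part that bears trivet_top, the larger one is meant.

How it is judged:
By the outcome, as a careful person would: the job done as asked, in the order asked, and still so for the second after the job is handed in, with the robot touching nothing.
It also fails if it takes over 43 s, if anything falls off the work surface, if the arm or the gripper's body presses on something with over 40 N, if the wrist force passes 120 N, or if a joint passes its speed limit or range.

## Working session

There is one attempt and no reset: what is moved stays moved. The work goes in short steps, Python scripts to look and compute and a tool call to move; the robot and the scene stay as the last step left them, time stands still between calls to the robot, and variables do not carry over. Pictures are saved under pics/ and viewed, and the job is handed in when it is done.

Besides the shell and the picture viewer there is one more tool, called as name(argument=value, ...), one argument or row to a line, values as JSON. drive_tool: Moves the arm, as the interface text tells. Its arguments: {"type":"object","properties":{"motion":{"type":"array","items":{"type":"number"}},"force":{"type":"number"}},"required":["motion"]}

```bash
mkdir -p pics; ls; python3 - <<'E'
from station import manip
import cv2,numpy as np
print(manip.sense())
for n in("side","top"):
    s=manip.snapshot(n); cv2.imwrite(f"pics/{n}0.png",s["color"][:,:,::-1]); print(n,{k:v for k,v in s.items() if k!="color"})
print(manip.hold_point_z)
E
```

```text
pics
{'t': 0.0, 'q': array([ 9.80535836e-01,  5.28451092e-01,  1.43388731e+00,  3.33438232e-06,
        1.18138247e+00, -1.78485011e-01]), 'qd': array([-0.00074702, -0.00241373,  0.00240755, -0.00150698,  0.00137915,
       -0.00085562]), 'tau': array([-7.84005897e-04, -4.42345476e+01, -1.78028405e+01, -7.64185984e-05,
        8.45623319e-03,  1.84853997e-05]), 'tcp_pos': array([0.24971462, 0.57218047, 0.23034764]), 'tool_rot': array([ 2.04436737e-01,  9.78879200e-01, -9.85886034e-04, -4.00446020e-04]), 'force': array([-0.12277608, -0.05806522,  0.5227772 ]), 'ft_torque': array([ 0.01105058, -0.00883819, -0.02794929]), 'finger_gap': 1.0029858978232522}
side {'fx': 475.68050134991955, 'fy': 475.68050134991955, 'cx': 315.58529418238174, 'cy': 234.22960215876327, 'view': array([[ 0.94623424, -0.32316857, -0.01424222, -0.41242419],
       [ 0.24193457,  0.67778294,  0.69431834, -0.2156865 ],
       [-0.21472873, -0.66043347,  0.71952707, -1.06352785],
       [ 0.        ,  0.        ,  0.        ,  1.        ]])}
top {'fx': 615.8664285009661, 'fy': 615.8664285009661, 'cx': 323.0383492850332, 'cy': 256.88110518218514, 'view': array([[ 0.0119199 , -0.99990935,  0.00626132,  0.04437912],
       [ 0.9905691 ,  0.01266285,  0.13642767, -0.47121461],
       [-0.13649459,  0.00457607,  0.99063025, -1.34627479],
       [ 0.        ,  0.        ,  0.        ,  1.        ]])}
0.0187
```

View pics/side0.png

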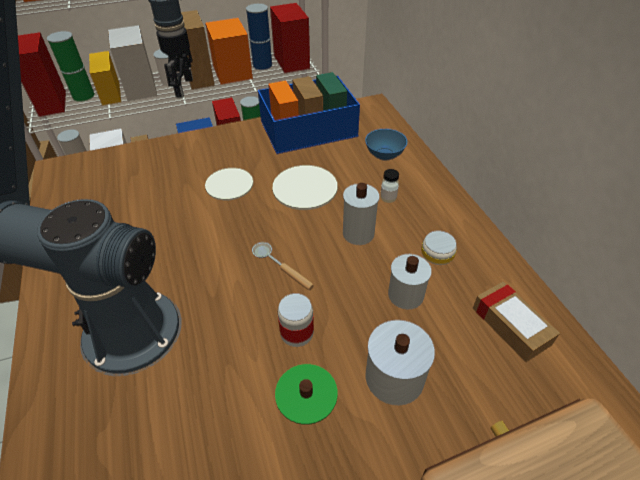

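View pics/top0.png

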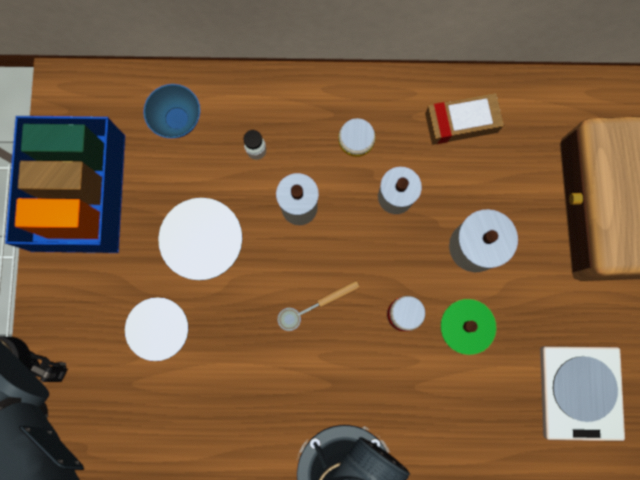

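The wide tin is at about side (400,360) and top (488,240). The large trivet is at side (305,187) and top (200,238). The green lid and the small white disc are the look-alikes. I'll enlarge crops around these.

```bash
python3 - <<'E'
import cv2
def c(src,x,y,w,h,k,o):
    i=cv2.imread(src)[y:y+h,x:x+w]; return cv2.resize(i,None,fx=k,fy=k,interpolation=cv2.INTER_CUBIC)
import numpy as np
a=c("pics/side0.png",350,310,100,100,4,0);b=c("pics/top0.png",440,190,100,100,4,0)
cv2.imwrite("pics/tin.png",np.hstack([a,b]))
a=c("pics/side0.png",255,140,100,100,4,0);b=c("pics/top0.png",150,190,100,100,4,0)
cv2.imwrite("pics/triv.png",np.hstack([a,b]))
E
```

```text
(no output)
```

View pics/tin.png

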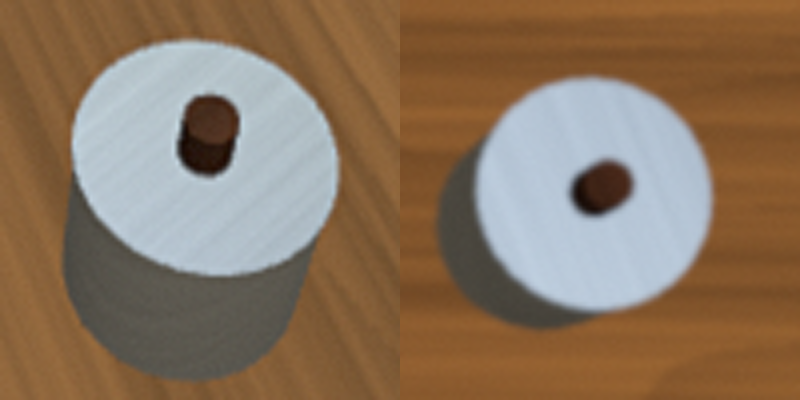

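View pics/triv.png

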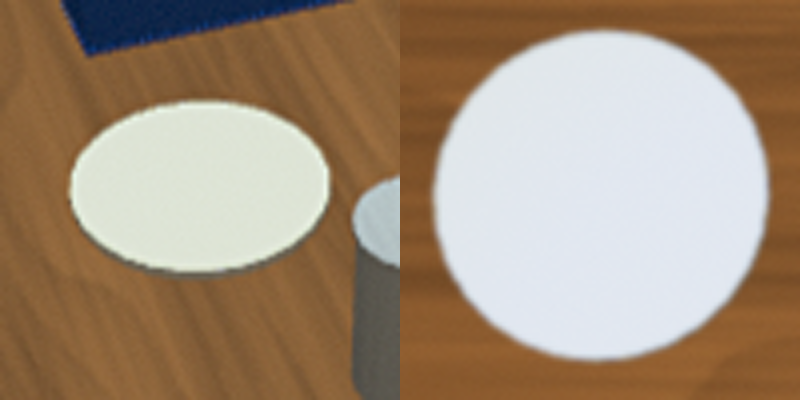

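```bash
cat > h.py <<'E'
from station import manip
import numpy as np
from scipy.optimize import least_squares
def proj(s,P):
    c=s["view"]@np.append(P,1); return np.array([s["cx"]+s["fx"]*c[0]/-c[2], s["cy"]-s["fy"]*c[1]/-c[2]])
def tri(S,uv):
    r=least_squares(lambda P:np.concatenate([proj(s,P)-u for s,u in zip(S,uv)]),[.5,0,.1]); return r.x,r.fun
E
python3 - <<'E'
from h import *
S=[manip.snapshot("side"),manip.snapshot("top")]
for n,a,b in [("knob",(402,343.6),(490.1,236.4)),("knobtop",(350+213/4,310+120/4),(440+208/4,190+182/4)),("lid",(401.1,349.1),(488.1,238.0)),("triv",(304.6,185.9),(199.9,238.4)),("tin2",(360,225),(297,200))]:
    print(n,*[np.round(x,4) for x in tri(S,[a,b])])
print(manip.sense()["t"])
E
```

```text
knob [ 0.5047 -0.2973  0.1336] [-0.2239  0.0528  0.0657 -0.2516]
knobtop [ 0.5049 -0.2978  0.1466] [-0.4429  0.1047  0.1312 -0.4981]
lid [ 0.5046 -0.2981  0.1154] [-0.3023  0.071   0.0879 -0.3398]
triv [0.5136 0.3312 0.0105] [-0.5668  0.1203  0.0844 -0.4459]
tin2 [0.5993 0.1112 0.0287] [ 0.7665 -0.1769 -0.1633  0.6641]
0.2
```

Heights agree with the text (knob centre 0.134 against 0.130, trivet 0.0105 against 0.010), and both points are within reach. Next I'll work out the shifts in tool axes.

```bash
cat >> h.py <<'E'
from scipy.spatial.transform import Rotation as Ro
def shift(*Ps):
    s=manip.sense(); R=Ro.from_quat(s["tool_rot"]); print("tcp",s["tcp_pos"].round(4),"t",s["t"],"F",s["force"].round(2),"gap",round(s["finger_gap"],3))
    yaw=R.as_matrix()[:,1]
    # turn to bring tool z to straight down, in tool axes
    z=R.inv().apply([0,0,-1]); print("level turn deg",np.degrees(np.cross([0,0,1],z)).round(2),"y axis",yaw.round(3))
    for P in Ps: print(P,"->",(R.inv().apply(np.array(P)-s["tcp_pos"])*1000).round(1))
E
python3 -c "
from h import *
shift((.5,.15,.26),(.505,-.298,.25))"
```

```text
tcp [0.2499 0.5724 0.2307] t 0.2 F [-0.79 -0.08 -0.07] gap 1.0
level turn deg [-0.08 -0.02  0.  ] y axis [ 0.4    0.916 -0.001]
(0.5, 0.15, 0.26) -> [-398.3 -287.   -29. ]
(0.505, -0.298, 0.25) -> [-582.2 -695.5  -18.5]
```

drive_tool(
  motion=[-25,-18,-10,0,0,0,60,-75,-54,-29,0,0,0,60,-125,-90,-29,0,0,0,60,-175,-126,-29,0,0,0,60,-225,-162,-29,0,0,0,60,-275,-198,-29,0,0,0,60,-325,-234,-29,0,0,0,60,-360,-260,-29,0,0,0,60],
  force=40,
)

```text
t: 1.2
tcp_pos: [0.4769, 0.1877, 0.26]
tool_rot: [0.205, 0.979, -0.001, -0.0]
force: [0.2, 1.4, 0.0]
finger_gap: 0.701
```

```bash
python3 -c "
from h import *
shift((.505,-.298,.25))"
```

```text
tcp [0.4769 0.1877 0.26  ] t 1.2 F [0.19 1.43 0.01] gap 0.701
level turn deg [-0.07  0.02  0.  ] y axis [ 0.402  0.916 -0.001]
(0.505, -0.298, 0.25) -> [-220.9 -433.5   10.6]
```

drive_tool(
  motion=[-28,-54,0,0,0,0,60,-56,-108,0,0,0,0,60,-84,-162,0,0,0,0,60,-112,-216,0,0,0,0,60,-140,-270,0,0,0,0,60,-168,-324,0,0,0,0,60,-194,-378,0,0,0,0,60,-212,-415,5,0,0,0,60],
)

```text
t: 2.2
tcp_pos: [0.5043, -0.2806, 0.2557]
tool_rot: [0.206, 0.978, -0.001, 0.001]
force: [0.5, 0.9, 1.0]
finger_gap: 0.705
```

```bash
python3 -c "
from h import *
shift((.505,-.298,.18),(.505,-.298,.12))"
```

```text
tcp [ 0.5043 -0.2806  0.2557] t 2.2 F [0.49 0.9  1.01] gap 0.705
level turn deg [-0.11  0.1   0.  ] y axis [ 0.404  0.915 -0.002]
(0.505, -0.298, 0.18) -> [ -7.5 -15.5  75.8]
(0.505, -0.298, 0.12) -> [ -7.4 -15.3 135.8]
```

drive_tool(
  motion=[-7.5,-15.5,10,-0.1,0.1,0,60,-7.5,-15.5,30,-0.1,0.1,0,60,-7.5,-15.5,50,-0.1,0.1,0,60,-7.5,-15.5,66,-0.1,0.1,0,60,-7.5,-15.5,74,-0.1,0.1,0,60,-7.5,-15.5,76,-0.1,0.1,0,60,-7.5,-15.5,76,-0.1,0.1,0,60],
)

```text
t: 3.08
tcp_pos: [0.5053, -0.2981, 0.1802]
tool_rot: [0.206, 0.979, -0.0, 0.0]
force: [-0.5, -0.1, 0.2]
finger_gap: 0.702
```

```bash
python3 - <<'E'
from h import *
import cv2
shift((.505,-.298,.12))
im=[]
for n,x,y in(("side",350,270),("top",430,180)):
    s=manip.snapshot(n)
    print(n,proj(s,np.array([.505,-.298,.13])))
    im.append(cv2.resize(s["color"][y:y+130,x:x+130,::-1],None,fx=3,fy=3,interpolation=cv2.INTER_CUBIC))
cv2.imwrite("pics/above.png",np.hstack(im))
E
```

```text
tcp [ 0.5053 -0.2981  0.1802] t 3.075 F [-0.54 -0.11  0.22] gap 0.702
level turn deg [-0.02  0.05  0.  ] y axis [ 0.404  0.915 -0.   ]
(0.505, -0.298, 0.12) -> [ 0.4 -0.  60.2]
side [401.84746579 344.96087946]
top [490.03166752 236.324176  ]
```

View pics/above.png

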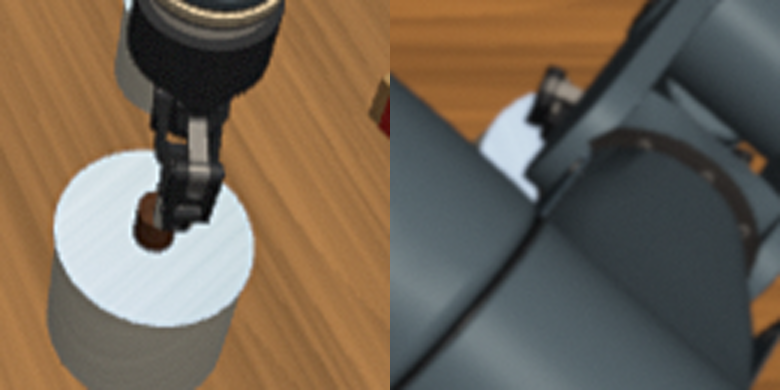

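The side view shows the fingers above the lid with the knob at about (401,344), as projected. The top view is hidden by the arm. I'll descend slowly.

drive_tool(
  motion=[0,0,10,0,0,0,60,0,0,24,0,0,0,60,0,0,38,0,0,0,60,0,0,48,0,0,0,60,0,0,55,0,0,0,60,0,0,59,0,0,0,60,0,0,60,0,0,0,60,0,0,60,0,0,0,60],
)

```text
t: 4.18
tcp_pos: [0.5056, -0.2985, 0.1208]
tool_rot: [0.206, 0.978, -0.001, 0.001]
force: [0.1, 0.4, -0.1]
finger_gap: 0.704
```

```bash
python3 - <<'E'
from h import *
import cv2
shift((.505,-.298,.12))
s=manip.snapshot("side")
cv2.imwrite("pics/down.png",cv2.resize(s["color"][270:420,330:480,::-1],None,fx=4,fy=4,interpolation=cv2.INTER_CUBIC))
E
```

```text
tcp [ 0.5056 -0.2985  0.1208] t 4.175 F [ 0.08  0.42 -0.13] gap 0.704
level turn deg [-0.04  0.12  0.  ] y axis [ 0.404  0.915 -0.001]
(0.505, -0.298, 0.12) -> [0.8 0.2 0.8]
```

View pics/down.png

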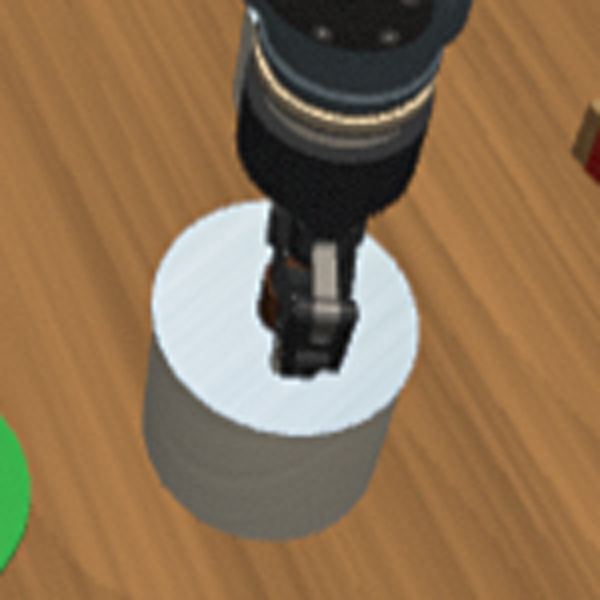

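The near finger is in front of the knob and the far one is behind it. I'll close now.

drive_tool(
  motion=[0,0,0,0,0,0,45,0,0,0,0,0,0,36,0,0,0,0,0,0,30,0,0,0,0,0,0,22,0,0,0,0,0,0,15,0,0,0,0,0,0,15,0,0,0,0,0,0,15,0,0,0,0,0,0,15],
  force=45,
)

```text
t: 5.22
tcp_pos: [0.5059, -0.2986, 0.1212]
tool_rot: [0.206, 0.978, -0.001, 0.001]
force: [0.8, 1.8, 5.6]
finger_gap: 0.287
```

The opening is about 24.5 mm, which fits the knob. I'll lift.

drive_tool(
  motion=[0,0,-3,0,0,0,15,0,0,-8,0,0,0,15,0,0,-15,0,0,0,15,0,0,-25,0,0,0,15,0,0,-38,0,0,0,15,0,0,-50,0,0,0,15,0,0,-58,0,0,0,15,0,0,-60,0,0,0,15],
)

```text
t: 6.22
tcp_pos: [0.506, -0.2987, 0.1821]
tool_rot: [0.206, 0.978, -0.001, 0.002]
force: [-0.2, 0.2, -1.6]
finger_gap: 0.286
```

```bash
python3 - <<'E'
from h import *
import cv2
shift((.505,-.298,.26))
s=manip.snapshot("side")
cv2.imwrite("pics/lift.png",cv2.resize(s["color"][220:420,300:500,::-1],None,fx=3,fy=3,interpolation=cv2.INTER_CUBIC))
E
```

```text
tcp [ 0.506  -0.2987  0.1821] t 6.225 F [-0.16  0.21 -1.59] gap 0.286
level turn deg [-0.07  0.24  0.  ] y axis [ 0.404  0.915 -0.001]
(0.505, -0.298, 0.26) -> [  0.9   0.1 -77.9]
```

View pics/lift.png

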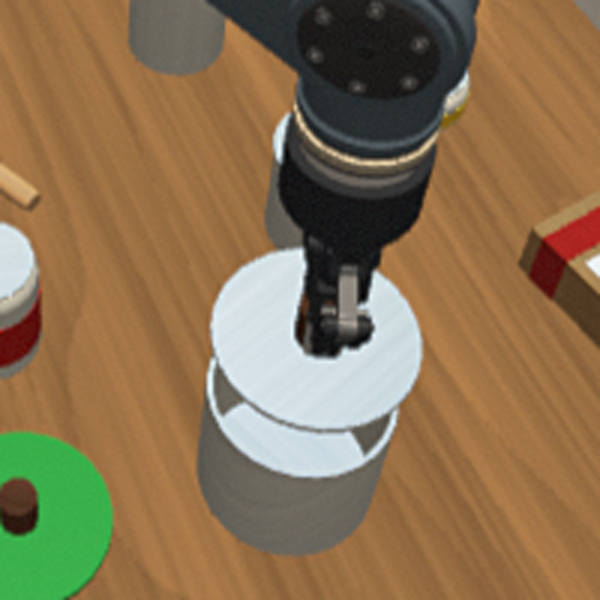

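The lid is lifted cleanly and roughly level, and the tin is open. Next I raise it and carry it.

drive_tool(
  motion=[0,0,-8,0,0,0,15,0,0,-20,0,0,0,15,0,0,-35,0,0,0,15,0,0,-50,0,0,0,15,0,0,-63,0,0,0,15,0,0,-72,0,0,0,15,0,0,-77,0,0,0,15,0,0,-78,0,0,0,15],
)

```text
t: 7.28
tcp_pos: [0.5056, -0.2984, 0.26]
tool_rot: [0.206, 0.978, -0.001, 0.002]
force: [0.4, -0.9, -1.2]
finger_gap: 0.284
```

```bash
python3 -c "
from h import *
shift((.5,0,.26),(.5136,.3312,.26))"
```

```text
tcp [ 0.5056 -0.2984  0.26  ] t 7.275 F [ 0.44 -0.86 -1.18] gap 0.284
level turn deg [-0.06  0.21  0.  ] y axis [ 0.404  0.915 -0.001]
(0.5, 0, 0.26) -> [125.6 270.7  -0.7]
(0.5136, 0.3312, 0.26) -> [246.8 579.2  -1.5]
```

drive_tool(
  motion=[3,7,0,-0.1,0.2,0,15,10,23,0,-0.1,0.2,0,15,20,46,0,-0.1,0.2,0,15,33,77,0,-0.1,0.2,0,15,49,115,0,-0.1,0.2,0,15,65,152,-1,-0.1,0.2,0,15,80,188,-1,-0.1,0.2,0,15,96,225,-1,-0.1,0.2,0,15],
)

```text
t: 8.28
tcp_pos: [0.5077, -0.0507, 0.2604]
tool_rot: [0.206, 0.979, 0.001, -0.0]
force: [1.3, 0.2, -1.5]
finger_gap: 0.285
```

```bash
python3 -c "
from h import *
shift((.5136,.3312,.26))"
```

```text
tcp [ 0.5077 -0.0507  0.2604] t 8.275 F [ 1.32  0.22 -1.52] gap 0.285
level turn deg [ 0.06 -0.02  0.  ] y axis [0.403 0.915 0.001]
(0.5136, 0.3312, 0.26) -> [148.4 351.9   0.8]
```

drive_tool(
  motion=[16,38,0,0,0,0,15,32,76,0,0,0,0,15,48,114,0,0,0,0,15,64,152,0,0,0,0,15,80,190,0,0,0,0,15,96,228,0,0,0,0,15,110,262,0,0,0,0,15,122,290,0,0,0,0,15],
)

```text
t: 9.28
tcp_pos: [0.5108, 0.2666, 0.2607]
tool_rot: [0.205, 0.979, 0.001, -0.0]
force: [0.3, -0.8, -1.5]
finger_gap: 0.287
```

```bash
python3 -c "
from h import *
shift((.5136,.3312,.25),(.5136,.3312,.12))"
```

```text
tcp [0.5108 0.2666 0.2607] t 9.275 F [ 0.28 -0.77 -1.54] gap 0.287
level turn deg [ 0.05 -0.06  0.  ] y axis [0.401 0.916 0.001]
(0.5136, 0.3312, 0.25) -> [23.3 60.3 10.8]
(0.5136, 0.3312, 0.12) -> [ 23.2  60.2 140.8]
```

drive_tool(
  motion=[10,26,0,0,0,0,15,18,46,3,0,0,0,15,22,57,10,0,0,0,15,23,60,30,0,0,0,15,23,60,60,0,0,0,15,23,60,95,0,0,0,15,23,60,125,0,0,0,15,23,60,141,0,0,0,15],
)

```text
t: 10.28
tcp_pos: [0.5125, 0.3301, 0.1176]
tool_rot: [0.205, 0.979, -0.001, -0.002]
force: [0.3, 0.2, -0.8]
finger_gap: 0.289
```

```bash
python3 - <<'E'
from h import *
import cv2
shift((.5136,.3312,.06),(.5136,.3312,.049))
s=manip.snapshot("side")
cv2.imwrite("pics/tr.png",cv2.resize(s["color"][80:230,230:380,::-1],None,fx=4,fy=4,interpolation=cv2.INTER_CUBIC))
s=manip.snapshot("top")
cv2.imwrite("pics/tr2.png",cv2.resize(s["color"][170:320,130:280,::-1],None,fx=4,fy=4,interpolation=cv2.INTER_CUBIC))
E
```

```text
tcp [0.5125 0.3301 0.1176] t 10.275 F [ 0.27  0.18 -0.78] gap 0.289
level turn deg [-0.12 -0.21  0.  ] y axis [ 0.401  0.916 -0.002]
(0.5136, 0.3312, 0.06) -> [-0.8  1.6 57.6]
(0.5136, 0.3312, 0.049) -> [-0.8  1.6 68.6]
```

View pics/tr.png

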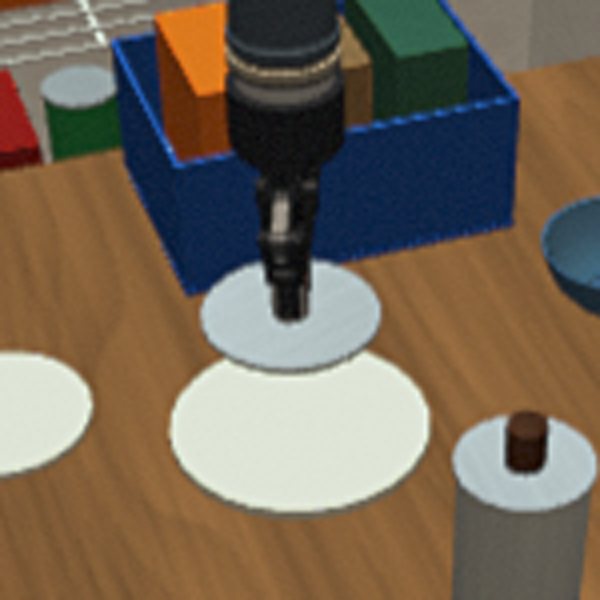

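View pics/tr2.png

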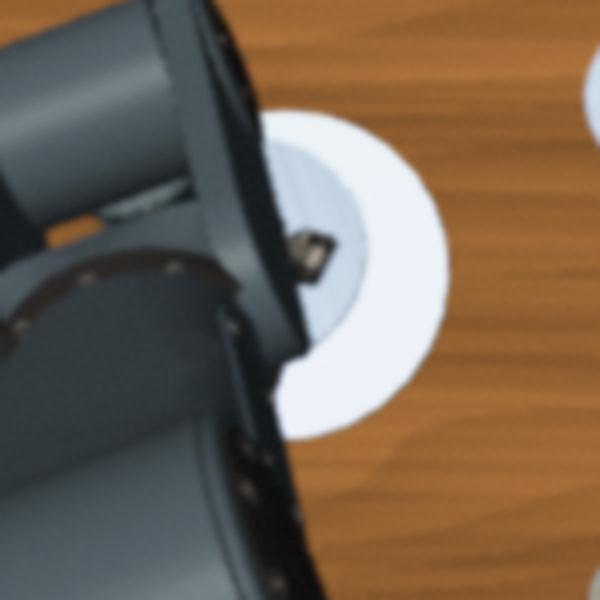

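The lid hangs level above the trivet in both views. I'll lower it to 8 mm clear, then creep down.

drive_tool(
  motion=[-1,1.5,5,-0.1,-0.2,0,15,-1,1.5,18,-0.1,-0.2,0,15,-1,1.5,33,-0.1,-0.2,0,15,-1,1.5,46,-0.1,-0.2,0,15,-1,1.5,54,-0.1,-0.2,0,15,-1,1.5,58,-0.1,-0.2,0,15,-1,1.5,60,-0.1,-0.2,0,15,-1,1.5,60,-0.1,-0.2,0,15],
)

```text
t: 11.38
tcp_pos: [0.5139, 0.3311, 0.0579]
tool_rot: [0.205, 0.979, -0.0, -0.0]
force: [0.5, 0.7, -1.4]
finger_gap: 0.286
```

drive_tool(
  motion=[0,0,1,0,0,0,15,0,0,2,0,0,0,15,0,0,3,0,0,0,15,0,0,4,0,0,0,15,0,0,5,0,0,0,15,0,0,5,0,0,0,15],
)

```text
t: 12.12
tcp_pos: [0.5138, 0.3311, 0.0528]
tool_rot: [0.205, 0.979, -0.0, -0.0]
force: [-1.3, 0.4, -1.4]
finger_gap: 0.285
```

drive_tool(
  motion=[0,0,0.5,0,0,0,15,0,0,1,0,0,0,15,0,0,1.5,0,0,0,15,0,0,2,0,0,0,15,0,0,2,0,0,0,15],
)

```text
t: 12.75
tcp_pos: [0.5138, 0.3311, 0.0508]
tool_rot: [0.205, 0.979, -0.0, -0.0]
force: [-0.0, 0.5, -1.1]
finger_gap: 0.289
```

drive_tool(
  motion=[0,0,0.5,0,0,0,15,0,0,1,0,0,0,15,0,0,1.5,0,0,0,15,0,0,1.5,0,0,0,15],
)

```text
t: 13.25
tcp_pos: [0.5137, 0.331, 0.0492]
tool_rot: [0.205, 0.979, -0.0, -0.0]
force: [0.2, -0.2, -0.5]
finger_gap: 0.287
```

drive_tool(
  motion=[0,0,0.5,0,0,0,15,0,0,1,0,0,0,15,0,0,1,0,0,0,15],
)

```text
t: 13.62
tcp_pos: [0.5137, 0.331, 0.0481]
tool_rot: [0.205, 0.979, -0.0, -0.0]
force: [-0.1, -0.2, -1.3]
finger_gap: 0.291
```

drive_tool(
  motion=[0,0,0.5,0,0,0,15,0,0,1,0,0,0,15,0,0,1,0,0,0,15],
)

```text
t: 14.0
tcp_pos: [0.5136, 0.331, 0.0471]
tool_rot: [0.205, 0.979, -0.0, -0.001]
force: [0.5, 0.3, -1.4]
finger_gap: 0.286
```

```bash
python3 - <<'E'
from h import *
import cv2
shift()
s=manip.snapshot("side")
cv2.imwrite("pics/tr3.png",cv2.resize(s["color"][120:230,250:360,::-1],None,fx=5,fy=5,interpolation=cv2.INTER_CUBIC))
E
```

```text
tcp [0.5136 0.331  0.0471] t 14.0 F [ 0.45  0.28 -1.38] gap 0.286
level turn deg [-0.05 -0.05  0.  ] y axis [ 0.401  0.916 -0.001]
```

View pics/tr3.png

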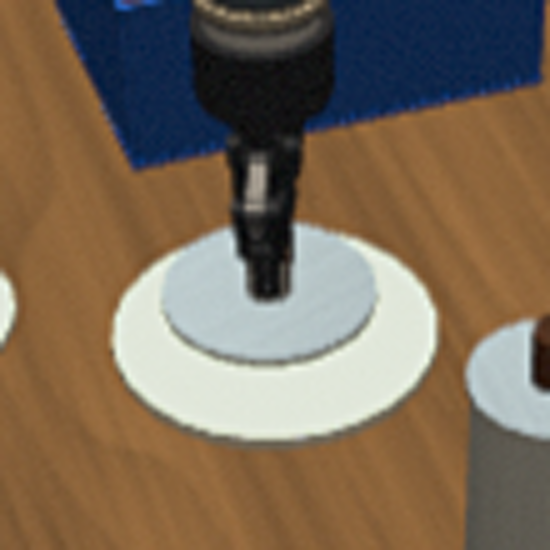

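Still no contact force. I'll estimate the lid's height from its ellipse centre, side (303.9,177.9).

```bash
python3 - <<'E'
from h import *
s=manip.snapshot("side")
for z in (.01,.02,.025,.028,.031,.035): print(z,proj(s,np.array([.5136,.331,z])).round(1))
E
```

```text
0.01 [304.1 186.2]
0.02 [304.  183.6]
0.025 [303.9 182.2]
0.028 [303.9 181.4]
0.031 [303.8 180.6]
0.035 [303.8 179.5]
```

I made a sign error: the TCP sits 9 mm below the knob centre, so contact is due at TCP z of about 0.031, and 16 mm remain. The image agrees, with the lid face at about 0.04. I'll continue down.

drive_tool(
  motion=[0,0,2,0,0,0,15,0,0,4.5,0,0,0,15,0,0,7,0,0,0,15,0,0,9,0,0,0,15,0,0,10.5,0,0,0,15,0,0,11.5,0,0,0,15,0,0,12,0,0,0,15,0,0,12,0,0,0,15],
)

```text
t: 15.1
tcp_pos: [0.5136, 0.331, 0.0351]
tool_rot: [0.205, 0.979, -0.0, -0.0]
force: [0.5, 1.3, -0.7]
finger_gap: 0.286
```

drive_tool(
  motion=[0,0,0.5,0,0,0,15,0,0,1,0,0,0,15,0,0,1.5,0,0,0,15,0,0,2,0,0,0,15,0,0,2,0,0,0,15],
)

```text
t: 15.72
tcp_pos: [0.5136, 0.331, 0.0331]
tool_rot: [0.205, 0.979, -0.0, -0.001]
force: [-0.8, 0.4, -0.5]
finger_gap: 0.287
```

drive_tool(
  motion=[0,0,0.5,0,0,0,15,0,0,1,0,0,0,15,0,0,1.5,0,0,0,15,0,0,1.5,0,0,0,15],
)

```text
t: 16.23
tcp_pos: [0.5136, 0.331, 0.0315]
tool_rot: [0.205, 0.979, -0.0, -0.001]
force: [-0.0, -0.7, -1.1]
finger_gap: 0.285
```

drive_tool(
  motion=[0,0,0.4,0,0,0,15,0,0,0.8,0,0,0,15,0,0,0.8,0,0,0,15],
)

```text
t: 16.6
tcp_pos: [0.5136, 0.331, 0.0312]
tool_rot: [0.205, 0.979, -0.0, -0.0]
force: [-1.6, 0.1, 3.1]
finger_gap: 0.292
```

Contact: the force rose by about 4 N and the descent stopped at 0.0312. I'll release gently.

drive_tool(
  motion=[0,0,0,0,0,0,27,0,0,0,0,0,0,32,0,0,0,0,0,0,40,0,0,0,0,0,0,50,0,0,0,0,0,0,60,0,0,0,0,0,0,60],
)

```text
t: 17.35
tcp_pos: [0.5136, 0.331, 0.0312]
tool_rot: [0.205, 0.979, -0.0, -0.0]
force: [1.2, 0.0, -0.4]
finger_gap: 0.705
```

drive_tool(
  motion=[0,0,-4,0,0,0,60,0,0,-12,0,0,0,60,0,0,-25,0,0,0,60,0,0,-45,0,0,0,60,0,0,-70,0,0,0,60,0,0,-100,0,0,0,60,0,0,-130,0,0,0,60,0,0,-155,0,0,0,60],
)

```text
t: 18.35
tcp_pos: [0.514, 0.3312, 0.1887]
tool_rot: [0.205, 0.979, 0.0, 0.0]
force: [0.5, 0.2, -0.7]
finger_gap: 0.705
```

```bash
python3 -c "
from h import *
shift((.38,.28,.25),(.36,0.2,.3))"
```

```text
tcp [0.514  0.3312 0.1887] t 18.35 F [ 0.49  0.19 -0.73] gap 0.705
level turn deg [ 0.04  0.05 -0.  ] y axis [0.401 0.916 0.001]
(0.38, 0.28, 0.25) -> [ 102.2 -100.7  -61.5]
(0.36, 0.2, 0.3) -> [  88.4 -181.9 -111.5]
```

Move aside for a clear view.

drive_tool(
  motion=[8,-12,-20,0,0,0,60,25,-40,-45,0,0,0,60,42,-75,-65,0,0,0,60,58,-110,-75,0,0,0,60,72,-140,-85,0,0,0,60,82,-165,-90,0,0,0,60,88,-180,-90,0,0,0,60,88,-180,-90,0,0,0,60],
)

```text
t: 19.35
tcp_pos: [0.3606, 0.2013, 0.2789]
tool_rot: [0.205, 0.979, 0.001, 0.001]
force: [-0.5, 0.5, 0.4]
finger_gap: 0.697
```

```bash
python3 - <<'E'
from h import *
import cv2
shift()
for n in("side","top"):
    s=manip.snapshot(n); cv2.imwrite(f"pics/{n}9.png",s["color"][:,:,::-1])
    print(n,proj(s,np.array([.5137,.331,.04])).round(1))
E
```

```text
tcp [0.3606 0.2013 0.2789] t 19.35 F [-0.46  0.51  0.41] gap 0.697
level turn deg [ 0.08  0.07 -0.  ] y axis [0.402 0.916 0.001]
side [303.8 178.2]
top [197.6 235.7]
```

View pics/side9.png

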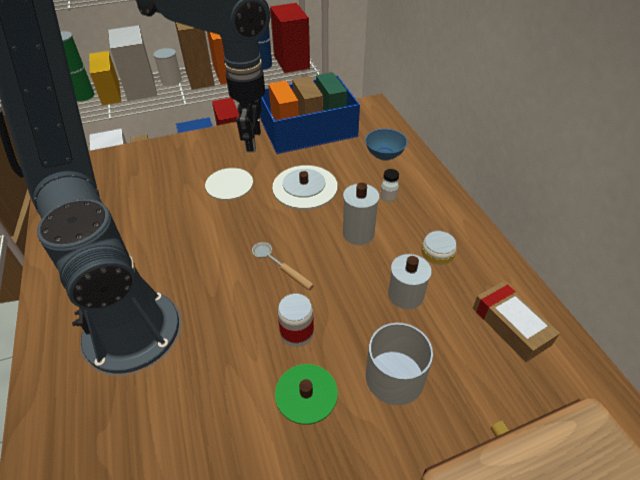

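View pics/top9.png

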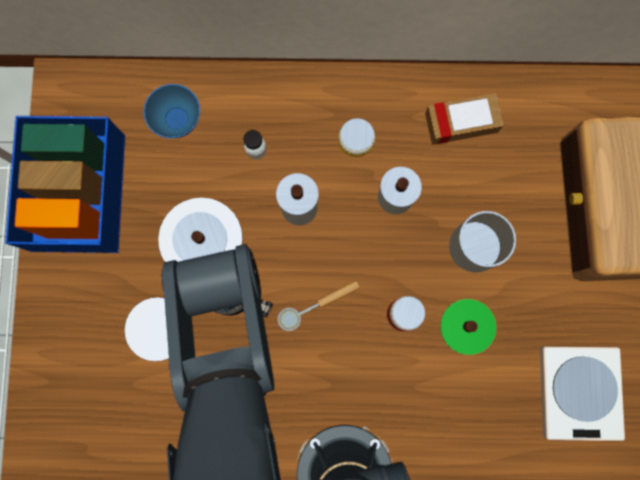

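The lid lies flat and centred on the large trivet, knob up, at side (304,178) and top (198,237). The tin stands open in its place, and the arm is clear of everything.

```bash
python3 -c "
from station import manip
print(manip.sign_off())"
```

```text
the job is handed in; nothing more can be done
None
```

The wide tin's lid is off and lying knob up on the larger white trivet, and I handed the job in at about 19.5 s. I gripped it by the knob, lifted it straight off, lowered it until it touched with about 4 N, then opened the fingers and backed away.

**Last checks:** In both camera views the lid lies flat and centred on the trivet. The knob is within about 1.5 px of where it should be, and the lid has about 33 mm of margin to the trivet's edge. The tin stands open where it was, nothing else looks moved, and the arm touches nothing.

**What disagreed:**
- **Contact height:** I first worked out the contact height with a sign error, about 18 mm too high. I noticed because no contact force came and the picture showed the lid still raised, so I corrected it before letting go.
- **Knob height:** The picture put the knob about 3 mm higher than the text, 0.134 m against 0.130 m. I used the text's value.
- **Grip force:** The wrist force rose to about 6 N while the fingers closed on the knob, well within the limits.

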